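Roll the rolling pin onto its rest

TASK

Put the rolling pin away on its wooden rest: push it with the fingertips so that it rolls, rather than slides, over the worktop and up onto the rest, drops into the trough, and stays there lying still, roughly centred along the board. Do not pick the pin up or tip it on end, and leave everything else on the worktop where it is.

Things in the scene. Friction and masses are not known exactly. Their poses are not given: they have to be found in the camera images.
- rolling_pin: Loose one-piece wooden rolling pin, about 0.45 kg: plain barrel 58 mm thick, 180 mm long; at each end a handle 60 mm long, under 28 mm thick. Origin at the barrel's centre. Its y axis runs along the pin, level; x and z turn as it rolls. Starts within 0.05 rad of parallel to the trough of its rest, 145 to 180 mm from it, on the robot's side of it or beyond. Rolls easily; let go slowly, it stops within a few mm.
- pin_rest: Low dark wooden rolling-pin rest, fixed to the worktop: a board 190 mm long (its y), 106 mm wide (its x), 10 mm high, same on both sides, with a rounded trough along the middle. From the trough outward: a flat 5 mm wide, then a bevel 27 mm wide down to the worktop. Origin: centre of the underside, z up. Nothing stops a pin rolled too fast: it rolls out over the other side.
- seat (a point): Where the barrel's centre is when seated in the trough of the rest: over the middle of the board, 32 mm above the worktop (on the level worktop 29 mm, on the flats 39 mm). Axes as the rest's. The trough is 41 mm wide at its mouth, 7 mm deep, radius 33 mm, and runs the board's whole length along y. A pin dropping in rocks there for a second or two.
- vanilla: Bystander: small brown glass bottle with a black cap, 47 mm across, 118 mm tall, standing near the back of the worktop. Origin at the centre of its underside.
- spice_jar: Bystander: spice jar with a black cap, 53 mm across, 118 mm tall, standing on the marble board near its right edge. Origin at the centre of its underside.
- butter: Bystander: wrapped stick of butter, 33 x 120 x 32 mm, lying near the back, behind the marble board. Origin at the centre of its underside.
- cutter_ring_2: Bystander: fluted steel pastry cutter ring, 56 mm across, 30 mm high, near the back of the worktop. Origin at the centre of its underside.

How it is judged:
By the outcome, as a careful person would: the job done as asked, in the order asked, and still so for the second after the job is handed in, with the robot touching nothing.
It also fails if it takes over 72 s, if anything falls off the work surface, if the arm or the gripper's body presses on something with over 40 N, if the wrist force passes 120 N, or if a joint passes its speed limit or range.

ROBOT

A 6-joint arm with a two-finger parallel gripper is mounted at the origin on a cart in front of the work surface, level with it; the furniture and walls round the work are solid. World frame = base frame: x ahead of the robot, y to its left, z up, the work surface at z = 0. Lengths are in m, angles in rad, forces in N, time in s.
With the tool pointing down it reaches from about 0.425 to 0.95 m from the base axis. Payload 3.5 kg.
Tool frame: the origin (TCP) lies midway between the tips of the shut fingers; the grasp point (between the pads) lies 19 mm behind it; z points along the fingers, y is the direction in which the jaws open and shut (so a half turn about z gives the same grasp; the last joint's range is limited). The gripper opens to 85 mm and grips with 20 to 120 N. Pads are 22 mm wide; open, the fingers measure 114 mm over their backs; the gripper's body (76 mm by 85 mm) begins 54 mm behind the grasp point. The pads swing forward as they close: fully open they stand 13 mm farther back than shut.
Start: joints at [0.963, 0.286, 1.577, -0, 1.279, -0.15], TCP at [0.298, 0.605, 0.231] pointing down, gripper open.
Joint ranges: [-2.77, 2.77], [-0.9, 2.22], [0.21, 2.48], [-1.53, 4.67], [0.24, 2.81], [-2.84, 2.84]. Speed limits (rad/s): [2.79, 2.79, 3.14, 3.14, 3.14, 3.14].

INTERFACE

Orientations are given as a unit quaternion [x, y, z, w].
In Python, from plant import ctrl gives the robot as it stands.
- The arm moves only by the tool apply_moves, never from a script. Its argument "moves" is a list that holds one entry, the list of rows, each a list of 7 numbers: the shift along the tool's x, y, z in m, then the turn, a rotation vector about the tool's x, y, z in degrees, then the gripper's target within -1 to 1 (shut at 1, half-way at 0, fully open at -1). In form: [[[tx, ty, tz, ax, ay, az, hand], ...]]. A call has 1 to 12 rows; each row shifts and turns the pose as measured when the row begins, along the tool's axes as they then stand; what a row does not reach is not made up. A row lasts 1/10 s, in which the tool goes at most 50 mm and 8.59 degrees, less where a joint would pass 70% of its speed; a pose out of reach is approached as far as the arm can. A call with a gripper value outside its range is refused whole. The fingers move at their own pace and stop on an object; "force" is the grip in N (left out, the last holds). Time passes only in rows, so rows that do not move let the fingers close. It gives the time, the measured TCP pose, the force and the opening at its end, in the units of the state.
- ctrl.get_state(): the state, without advancing time (a new reading comes with each control period).
- ctrl.read_camera(name): name is "side" or "top" or "wrist"; returns the picture (480x640x3 uint8, red, green, blue); there is no depth.
- ctrl.get_calibration(name): a dict with "camera_matrix" (3x3 intrinsics, pixels), "cam_to_world" (4x4, takes a point from camera to world coordinates). Camera axes: x right, y up, looking along -z (the intrinsics and any distortion apply to the point x, -y, -z); pixel columns grow to the right and rows downward; lengths in m; the calibration is good to about 2 mm. A picture is of the moment at which its call begins: read the wrist's pose just before it. get_calibration takes no time and is no camera call; for the wrist camera it gives the pose at the moment of the call.
- ctrl.sign_off(): hands the job in, once; it reports no verdict.
The state is a dict: "time": time; "qpos": joint angles; "dq": joint speeds; "joint_efforts": joint torques, N m; "eef_pos": TCP position; "tcp_rot": TCP orientation; "contact_force": force on the tool from outside, world axes, zero at the start; "wrist_torque": the same for the moment, N m; "opening": opening from 0.0 (shut) to 1.0 (fully open).
Only numpy, scipy, OpenCV 4.12 (cv2) and the standard library are available. Lean on these libraries where they do the work, as an engineer would, in place of code of your own. Each camera call takes 0.05 s, during which the arm holds its last target. There are 200 camera calls.

## Working session

There is one attempt and no reset: what is moved stays moved. The work goes in short steps, Python scripts to look and compute and a tool call to move; the robot and the scene stay as the last step left them, time stands still between calls to the robot, and variables do not carry over. Pictures are saved under pics/ and viewed, about 8 in all and at most 12, crops included, and the job is handed in when it is done.

Besides the shell and the picture viewer there is one more tool, called after "Emit:" as name(argument=value, ...) on one line, values as JSON. apply_moves: Moves the arm, as the interface text tells. Its arguments: {"type":"object","properties":{"moves":{"type":"array","items":{"type":"array","items":{"type":"array","items":{"type":"number"}}}},"force":{"type":"number"}},"required":["moves"]}

```bash
mkdir -p pics
cat > h.py <<'E'
import numpy as np, cv2
from plant import ctrl
def snap(n,f):
    im=ctrl.read_camera(n); cv2.imwrite(f'pics/{f}.png',cv2.cvtColor(im,cv2.COLOR_RGB2BGR)); return im
def ray(n,u,v,z,c=None):
    c=c or ctrl.get_calibration(n); K=np.array(c['camera_matrix']); T=np.array(c['cam_to_world'])
    d=np.linalg.solve(K,[u,v,1]); d=T[:3,:3]@(d*[1,-1,-1]); o=T[:3,3]
    return o+d*(z-o[2])/d[2]
def proj(n,p,c=None):
    c=c or ctrl.get_calibration(n); K=np.array(c['camera_matrix']); T=np.array(c['cam_to_world'])
    q=T[:3,:3].T@(np.array(p)-T[:3,3]); q=K@(q*[1,-1,-1]); return q[:2]/q[2]
E
python3 - <<'E'
from h import *
for n in('top','side'):
    snap(n,n+'0'); c=ctrl.get_calibration(n); print({k:np.round(v,3).tolist() if k!='x' else v for k,v in c.items() if not isinstance(v,str)})
print(ctrl.get_state())
E
```

```text
{'camera_matrix': [[550.982, 0.0, 315.546], [0.0, 550.982, 244.404], [0.0, 0.0, 1.0]], 'cam_to_world': [[0.028, 0.996, -0.086, 0.551], [-0.999, 0.03, 0.025, 0.094], [0.027, 0.085, 0.996, 0.935], [0.0, 0.0, 0.0, 1.0]]}
{'camera_matrix': [[491.885, 0.0, 321.385], [0.0, 491.885, 227.723], [0.0, 0.0, 1.0]], 'cam_to_world': [[0.932, 0.235, -0.276, 0.374], [-0.363, 0.625, -0.691, -0.503], [0.01, 0.745, 0.668, 0.62], [0.0, 0.0, 0.0, 1.0]]}
{'time': 0.1, 'qpos': array([ 9.62977138e-01,  2.87081576e-01,  1.57807028e+00, -4.96894536e-06,
        1.27856376e+00, -1.49992895e-01]), 'dq': array([ 0.00034902, -0.00038735, -0.00210893,  0.00112413, -0.0021733 ,
        0.00052139]), 'joint_efforts': array([ 1.75302798e-04, -4.07292902e+01, -2.93699831e+01, -1.85332256e-04,
        3.41123639e-03,  1.15481231e-05]), 'eef_pos': array([0.29797242, 0.60500077, 0.230061  ]), 'tcp_rot': array([ 2.26918330e-01,  9.73913212e-01, -9.87070595e-04, -3.90437066e-04]), 'contact_force': array([-0.46002507, -0.12581659,  0.42841969]), 'wrist_torque': array([ 0.01129105, -0.03920364, -0.00320517]), 'opening': 0.9992415465552251}
```

View pics/top0.png

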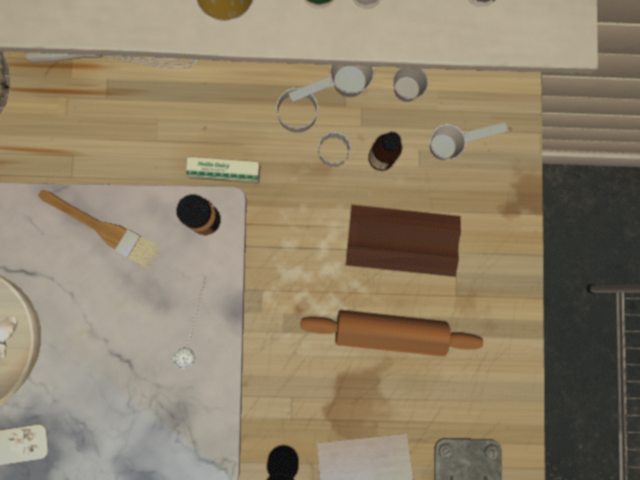

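View pics/side0.png

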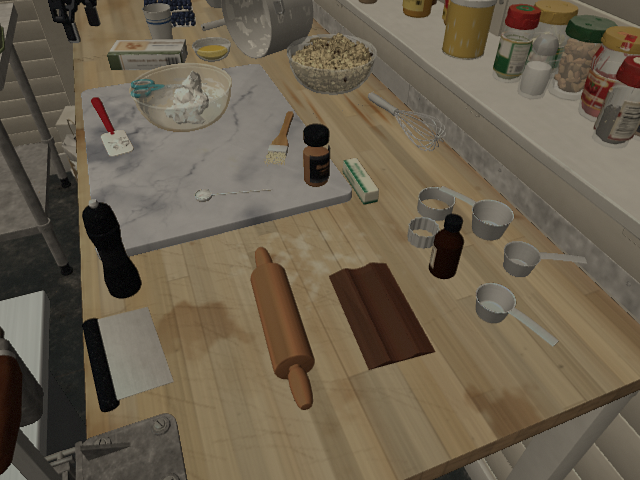

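The top view shows the pin at about (393,333), on the robot's side of the rest at about (403,240). The lane between them is clear. The vanilla bottle at (385,150) stands behind the rest. I'll enlarge to read the corners.

Run:
```python
from h import *
im=cv2.imread('pics/top0.png')[195:375,290:490]
cv2.imwrite('pics/c1.png',cv2.resize(im,None,fx=4,fy=4,interpolation=cv2.INTER_CUBIC)[:,:800][:600+120])
im=cv2.imread('pics/top0.png')[200:350,295:490]
cv2.imwrite('pics/c1.png',cv2.resize(cv2.imread('pics/top0.png')[200:360,295:490],None,fx=3.75,fy=3.75,interpolation=cv2.INTER_CUBIC))
```

```text
(no output)
```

View pics/c1.png

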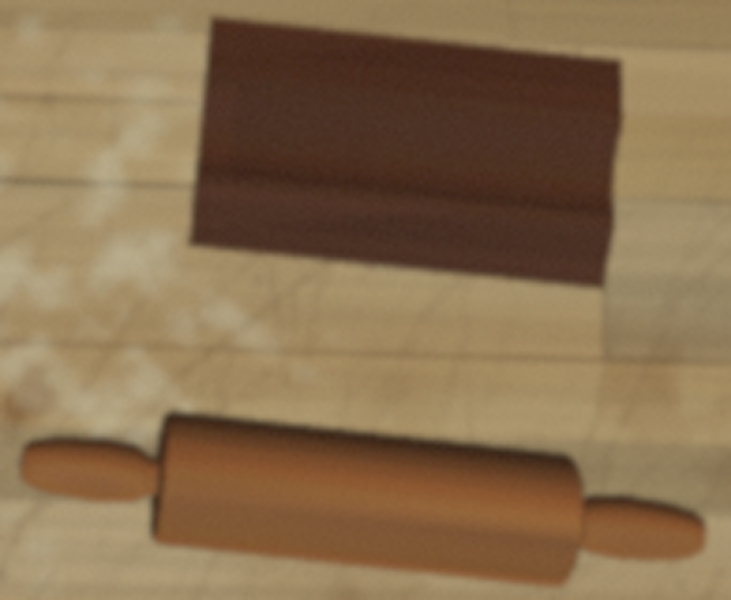

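Crop (×3.75, offset 295,200): the rest's corners are at (212,18), (621,62), (603,286) and (191,243). The pin's handle tips are at (21,465) and (705,532).

Run:
```python
from h import *
f=lambda p,z: ray('top',295+(p[0]+.5)/3.75-.5,200+(p[1]+.5)/3.75-.5,z)
R=[f(p,0) for p in((212,18),(621,62),(603,286),(191,243))]
print(np.round(R,4)); L=lambda a,b:round(np.linalg.norm(R[a]-R[b]),4)
print(L(0,1),L(2,3),L(0,3),L(1,2)); c=np.mean(R,0)
yax=(R[0]-R[1]+R[3]-R[2]); yax/=np.linalg.norm(yax); xax=np.array([yax[1],-yax[0],0])
print('rest',c,'yaw',np.arctan2(-yax[0],yax[1]))
A,B=f((21,465),.029),f((705,532),.029); m=(A+B)/2; d=A-B
print('pin tips',A,B,np.linalg.norm(d),'mid',m,'yaw',np.arctan2(-d[0],d[1]))
bl=np.array([f(p,.029) for p in((168,414),(154,542),(575,458),(565,584))]);print('barrel',bl,bl.mean(0))
print('rel x,y',(m-c)@xax,(m-c)@yax,'xax',xax)
for n,p in(('side',m),('side',c)): print(proj(n,p))
```

```text
[[ 0.7027  0.0112  0.    ]
 [ 0.6884 -0.1777  0.    ]
 [ 0.5853 -0.17    0.    ]
 [ 0.5993  0.0184  0.    ]]
0.1894 0.1889 0.1036 0.1034
rest [ 0.64394794 -0.07954062  0.        ] yaw -0.07491137790543004
pin tips [0.49911629 0.0924254  0.029     ] [ 0.47804747 -0.20743883  0.029     ] 0.30060347962620887 mid [ 0.48858188 -0.05750672  0.029     ] yaw -0.07014592286790226
barrel [[ 0.5228838   0.02899202  0.029     ]
 [ 0.46753267  0.03372208  0.029     ]
 [ 0.50862184 -0.14995521  0.029     ]
 [ 0.45405463 -0.14598241  0.029     ]] [ 0.48827323 -0.05830588  0.029     ]
rel x,y -0.1565793762690638 0.010344304652661115 xax [ 0.99719545 -0.07484133  0.        ]
[280.7095657  317.67257067]
[379.17080704 311.52280305]
```

Both measurements agree with the stated sizes. The rest is at (0.644, -0.080), yaw -0.075. The pin is 157 mm short of it on the robot's side, 10 mm too far along +y and parallel. I'll push with the open jaws as two fingertips behind the barrel, so I can steer by yaw.

```bash
cat >> h.py <<'E'
from scipy.spatial.transform import Rotation as Ro
C=np.array([.644,-.0795,0]); YAW=-.075
def todo(p,yaw=YAW):
    s=ctrl.get_state(); R=Ro.from_quat(s['tcp_rot'])
    T=Ro.from_euler('z',yaw)*Ro.from_matrix(np.diag([-1.,1,-1]))
    print('pos',s['eef_pos'].round(4),'t',s['time'],'d tool mm',(R.inv().apply(np.array(p)-s['eef_pos'])*1000).round(1),'rot deg',np.degrees((R.inv()*T).as_rotvec()).round(2),'q',s['qpos'].round(2),'F',s['contact_force'].round(1))
def rel():
    s=ctrl.get_state(); R=Ro.from_euler('z',YAW); T=Ro.from_quat(s['tcp_rot']).as_matrix()
    print('tcp in rest frame',(R.inv().apply(s['eef_pos']-C)*1000).round(1),'tool yaw-rest',round(np.arctan2(-T[0,1],T[1,1])-YAW,4))
E
python3 - <<'E'
from h import *
todo([.45,.3,.23]); todo([.438,-.055,.15])
E
```

```text
pos [0.298  0.605  0.2301] t 0.1 d tool mm [-271.2 -206.4    0.4] rot deg [ -0.12  -0.04 -21.93] q [ 0.96  0.29  1.58 -0.    1.28 -0.15] F [-0.5 -0.1  0.4]
pos [0.298  0.605  0.2301] t 0.1 d tool mm [-417.4 -530.    81. ] rot deg [ -0.12  -0.04 -21.93] q [ 0.96  0.29  1.58 -0.    1.28 -0.15] F [-0.5 -0.1  0.4]
```

Emit:
apply_moves(moves=[[[-0.034,-0.026,0,0,0,0,-1],[-0.034,-0.026,0,0,0,0,-1],[-0.034,-0.026,0,0,0,0,-1],[-0.034,-0.026,0,0,0,0,-1],[-0.034,-0.026,0,0,0,0,-1],[-0.034,-0.026,0,0,0,0,-1],[-0.034,-0.026,0,0,0,0,-1],[-0.034,-0.026,0,0,0,0,-1],[0,0,0,0,0,-7.3,-1],[0,0,0,0,0,-7.3,-1],[0,0,0,0,0,-7.3,-1],[0,0,0,0,0,0,-1]]])

```text
time: 1.3
eef_pos: [0.4524, 0.2837, 0.2225]
tcp_rot: [0.031, 1.0, -0.004, -0.005]
contact_force: [-1.0, 0.8, 1.0]
opening: 0.999
```

Run:
```python
from h import *
todo([.436,-.055,.15])
```

```text
pos [0.4524 0.2837 0.2225] t 1.3 d tool mm [  -5.2 -338.4   75.6] rot deg [-0.52 -0.56  0.76] q [ 0.37 -0.01  1.92 -0.    1.24 -1.14] F [-1.   0.8  1. ]
```

Emit:
apply_moves(moves=[[[0,-0.045,0.005,0,0,0,-1],[0,-0.045,0.005,0,0,0,-1],[0,-0.045,0.005,0,0,0,-1],[0,-0.045,0.005,0,0,0,-1],[0,-0.045,0.005,0,0,0,-1],[0,-0.045,0.005,0,0,0,-1],[0,-0.045,0.005,0,0,0,-1],[0,-0.02,0.02,0,0,0,-1],[0,0,0.015,-0.5,-0.5,0.7,-1],[0,0,0,0,0,0,-1]]])

```text
time: 2.3
eef_pos: [0.4268, -0.061, 0.1525]
tcp_rot: [0.049, 0.999, -0.0, 0.001]
contact_force: [-0.6, 0.2, -0.4]
opening: 1.0
```

Run:
```python
from h import *
todo([.434,-.056,.15]);rel()
```

```text
pos [ 0.4268 -0.061   0.1525] t 2.3 d tool mm [-6.6  5.7  2.5] rot deg [-0.03  0.11 -1.36] q [-0.38 -0.19  2.22  0.    1.11 -1.85] F [-0.6  0.2 -0.4]
tcp in rest frame [-217.9    2.1  152.5] tool yaw-rest -0.0237
```

Emit:
apply_moves(moves=[[[-0.004,0.007,0.02,0,0,-1.4,-1],[0,0,0.025,0,0,0,-1],[0,0,0.025,0,0,0,-1],[0,0,0.025,0,0,0,-1],[0,0,0.02,0,0,0,-1],[0,0,0.015,0,0,0,-1],[0,0,0,0,0,0,-1]]])

```text
time: 3.0
eef_pos: [0.4368, -0.0521, 0.0236]
tcp_rot: [0.039, 0.999, -0.002, 0.005]
contact_force: [-0.4, -0.1, -0.4]
opening: 0.998
```

Run:
```python
from h import *
todo([.434,-.056,.005]);rel()
im=snap('side','s1'); cv2.imwrite('pics/s1c.png',cv2.resize(cv2.imread('pics/s1.png')[200:440,100:420],None,fx=2.5,fy=2.5))
```

```text
pos [ 0.4368 -0.0521  0.0236] t 3.0 d tool mm [ 2.6 -4.  18.6] rot deg [-0.19  0.53 -0.2 ] q [-0.35  0.06  2.27 -0.    0.8  -1.84] F [-0.4 -0.1 -0.4]
tcp in rest frame [-208.7   11.8   23.6] tool yaw-rest -0.0035
```

View pics/s1c.png

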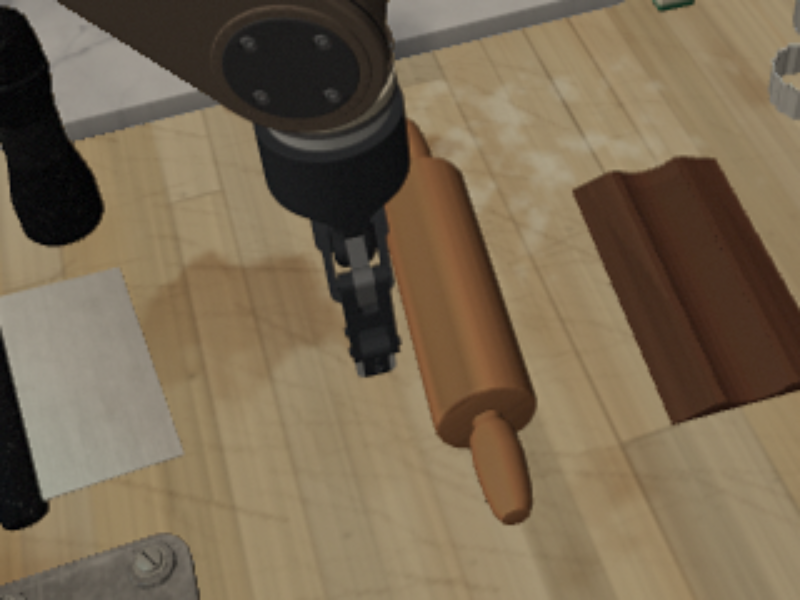

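The fingers stand just behind the barrel without touching it, and the lane to the rest is clear. I'll lower them and push with a slight steering yaw, so the pin drifts about 8 mm toward -y.

Emit:
apply_moves(moves=[[[0,-0.002,0.01,0,0.5,0,-1],[0,0,0.008,0,0,0,-1],[0,0,0,0,0,0,-1],[-0.003,0,0,0,0,0,-1],[-0.003,0,0,0,0,1,-1],[-0.003,0,0,0,0,1,-1],[-0.003,0,0,0,0,1,-1],[-0.003,0,0,0,0,1,-1],[-0.003,0,0,0,0,1,-1]]])

```text
time: 3.95
eef_pos: [0.4606, -0.0574, 0.01]
tcp_rot: [0.086, 0.996, -0.003, 0.005]
contact_force: [-0.7, 0.2, 0.1]
opening: 1.004
```

```bash
cat > pin.py <<'E'
from h import *
def pin(tag):
    im=snap('top',tag); hsv=cv2.cvtColor(im,cv2.COLOR_RGB2HSV)
    m=cv2.inRange(hsv,(4,120,60),(14,255,255)); m[:190]=0; m[400:]=0; m[:,:280]=0; m[:,520:]=0
    n,l,st,ce=cv2.connectedComponentsWithStats(m); print('comps',[(s[:5].tolist()) for s in st[1:] if s[4]>200])
    cv2.imwrite(f'pics/{tag}m.png',m)
E
python3 - <<'E'
from pin import *
rel(); todo([.5,-.06,.005]); 
im=snap('top','t1'); cv2.imwrite('pics/t1c.png',cv2.resize(cv2.imread('pics/t1.png')[200:360,295:490],None,fx=3.75,fy=3.75,interpolation=cv2.INTER_CUBIC))
E
```

```text
tcp in rest frame [-184.5    8.3   10. ] tool yaw-rest -0.098
pos [ 0.4606 -0.0574  0.01  ] t 3.95 d tool mm [-39.2   4.2   5.4] rot deg [-0.33  0.57 -5.61] q [-0.34  0.14  2.22 -0.    0.77 -1.74] F [-0.7  0.2  0.1]
```

View pics/t1c.png

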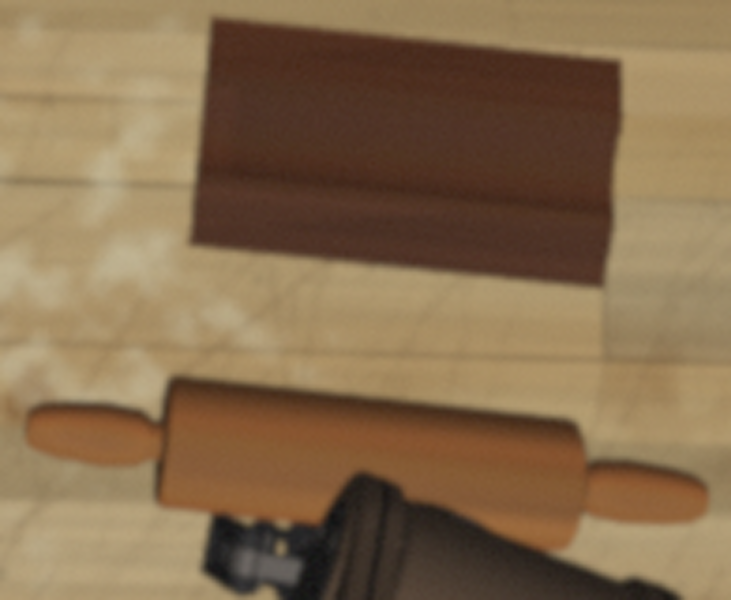

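The pin rolled on, still nearly parallel. Its handle tips are now at crop (26,432) and (708,497).

```bash
cat >> h.py <<'E'
def tips(a,b,ox=295,oy=200,s=3.75,z=.029):
    f=lambda p: ray('top',ox+(p[0]+.5)/s-.5,oy+(p[1]+.5)/s-.5,z)
    A,B=f(a),f(b); d=A-B; m=(A+B)/2; R=Ro.from_euler('z',YAW)
    print('pin rel mm',(R.inv().apply(m-C)*1000).round(1),'len',np.linalg.norm(d).round(4),'yaw rel',round(np.arctan2(-d[0],d[1])-YAW,4))
E
python3 - <<'E'
from h import *
tips((21,465),(705,532)); tips((26,432),(708,497))
E
```

```text
pin rel mm [-156.6   10.3   29. ] len 0.3006 yaw rel 0.0049
pin rel mm [-141.8    9.9   29. ] len 0.3001 yaw rel 0.0078
```

Emit:
apply_moves(moves=[[[-0.003,0,0.003,-0.3,0.5,0,-1],[-0.003,0,0.003,0,0,0,-1],[-0.003,0,0,0,0,0,-1],[-0.003,0,0,0,0,0,-1],[-0.003,0,0,0,0,0,-1],[-0.003,0,0,0,0,0,-1],[-0.003,0,0,0,0,0,-1],[-0.003,0,0,0,0,0,-1],[-0.003,0,0,0,0,0,-1],[-0.003,0,0,0,0,0,-1]]])

```text
time: 5.0
eef_pos: [0.4931, -0.0632, 0.0034]
tcp_rot: [0.087, 0.996, 0.0, 0.0]
contact_force: [-0.5, -0.0, 0.4]
opening: 0.992
```

Run:
```python
from pin import *
rel(); todo([.5,-.06,.005]); 
im=snap('top','t2'); cv2.imwrite('pics/t2c.png',cv2.resize(cv2.imread('pics/t2.png')[200:360,295:490],None,fx=3.75,fy=3.75,interpolation=cv2.INTER_CUBIC))
```

```text
tcp in rest frame [-151.7    5.     3.4] tool yaw-rest -0.0986
pos [ 0.4931 -0.0632  0.0034] t 5.0 d tool mm [-6.3  4.3 -1.5] rot deg [ 0.03  0.04 -5.65] q [-0.33  0.22  2.14  0.    0.78 -1.73] F [-0.5 -0.   0.4]
```

View pics/t2c.png

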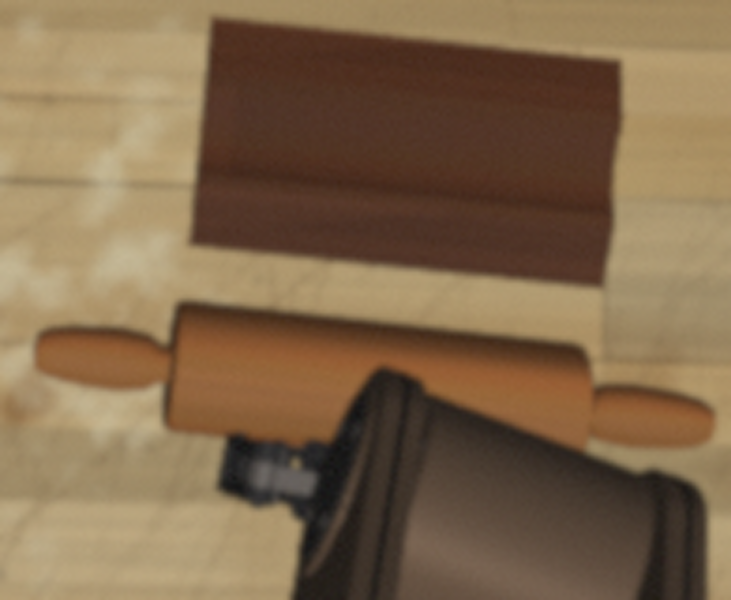

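Run:
```python
from h import *
tips((35,353),(714,420))
```

```text
pin rel mm [-107.7    9.7   29. ] len 0.2999 yaw rel 0.0052
```

The pin keeps rolling straight: 108 mm to go, parallel, 9.7 mm along +y. I'll drop the steering yaw and push on squarely to the foot of the bevel.

Emit:
apply_moves(moves=[[[0,0.002,0.002,0,0,-2.8,-1],[0,0.002,0.002,0,0,-2.8,-1],[-0.003,0,0.001,0,0,0,-1],[-0.003,0,0,0,0,0,-1],[-0.003,0,0,0,0,0,-1],[-0.003,0,0,0,0,0,-1],[-0.003,0,0,0,0,0,-1],[-0.003,0,0,0,0,0,-1],[-0.003,0,0,0,0,0,-1],[-0.003,0,0,0,0,0,-1],[-0.003,0,0,0,0,0,-1],[-0.003,0,0,0,0,0,-1]]])

```text
time: 6.25
eef_pos: [0.5278, -0.0624, -0.0009]
tcp_rot: [0.038, 0.999, -0.0, 0.002]
contact_force: [-0.7, 0.3, -0.1]
opening: 1.0
```

Run:
```python
from pin import *
rel(); todo([.5,-.06,.005]); 
im=snap('top','t3'); cv2.imwrite('pics/t3c.png',cv2.resize(cv2.imread('pics/t3.png')[200:360,295:490],None,fx=3.75,fy=3.75,interpolation=cv2.INTER_CUBIC))
```

```text
tcp in rest frame [-117.1    8.3   -0.9] tool yaw-rest -0.0016
pos [ 0.5278 -0.0624 -0.0009] t 6.25 d tool mm [27.9  0.3 -6. ] rot deg [-0.01  0.19 -0.09] q [-0.31  0.29  2.06  0.    0.79 -1.8 ] F [-0.7  0.3 -0.1]
```

View pics/t3c.png

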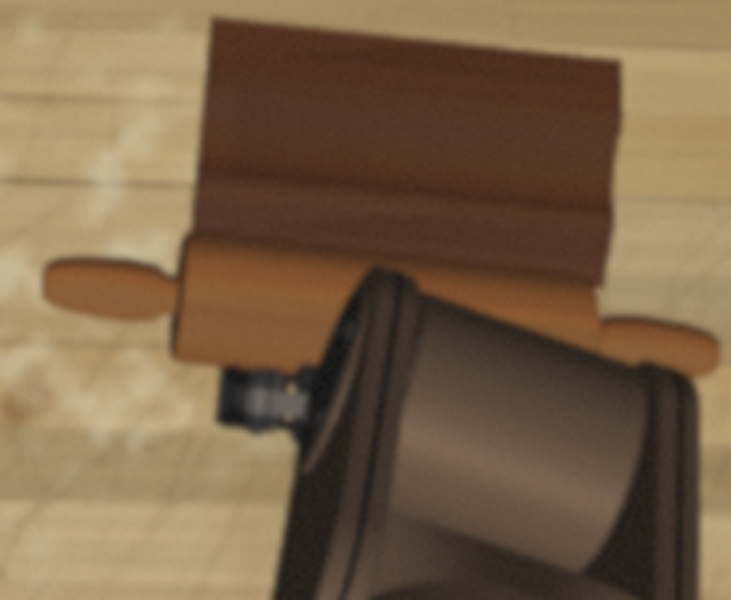

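The pin is at about -77 mm, square to the rest, with the fingers touching (offset about 40 mm). Next is the last of the flat, then up the bevel with the fingers rising along with the barrel's back.

Emit:
apply_moves(moves=[[[-0.003,0.001,0,0,0,0,-1],[-0.003,0,0,0,0,0,-1],[-0.003,0,0,0,0,0,-1],[-0.003,0,0,0,0,0,-1],[-0.003,0,0,0,0,0,-1],[-0.003,0,0,0,0,0,-1],[-0.003,0,-0.002,0,0,0,-1],[-0.003,0,-0.002,0,0,0,-1],[-0.003,0,-0.002,0,0,0,-1],[-0.003,0,-0.002,0,0,0,-1]]])

```text
time: 7.3
eef_pos: [0.5497, -0.063, 0.0041]
tcp_rot: [0.039, 0.999, 0.001, -0.013]
contact_force: [-6.5, 0.3, 3.0]
opening: 0.998
```

Run:
```python
from pin import *
rel(); todo([.5,-.06,.005]); 
im=snap('top','t4'); snap('side','s4'); a=cv2.resize(cv2.imread('pics/t4.png')[200:340,310:490],None,fx=3,fy=3,interpolation=cv2.INTER_CUBIC);print(a.shape)
b=cv2.imread('pics/s4.png')[220:420,220:440]; b=cv2.resize(b,(462,420)); a=a[:,:540]
cv2.imwrite('pics/c4.png',cv2.resize(np.hstack([a,b]),(800,335)))
```

```text
tcp in rest frame [-95.3   9.4   4.1] tool yaw-rest -0.0021
pos [ 0.5497 -0.063   0.0041] t 7.3 d tool mm [49.8 -0.9  0.4] rot deg [ 0.06 -1.49 -0.12] q [-0.3   0.34  1.99 -0.01  0.85 -1.78] F [-6.5  0.3  3. ]
(420, 540, 3)
```

View pics/c4.png

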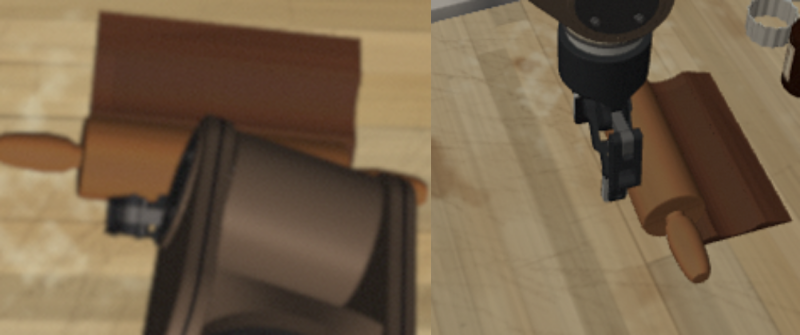

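The pin stalled at the bevel's foot under 6.5 N. The short rows are being taken up by arm compliance, so I'll use longer steps, still slow, with more upward motion.

Emit:
apply_moves(moves=[[[-0.006,0,-0.005,0,-1,0,-1],[-0.006,0,-0.005,0,0,0,-1],[-0.006,0,-0.005,0,0,0,-1]]])

```text
time: 7.7
eef_pos: [0.5578, -0.0636, 0.0156]
tcp_rot: [0.038, 0.999, 0.002, -0.019]
contact_force: [-7.9, -1.0, 5.1]
opening: 1.001
```

Run:
```python
from pin import *
rel(); todo([.5,-.06,.005])
```

```text
tcp in rest frame [-87.2   9.4  15.6] tool yaw-rest -0.002
pos [ 0.5578 -0.0636  0.0156] t 7.7 d tool mm [57.4 -0.9 12.8] rot deg [ 0.12 -2.14 -0.11] q [-0.29  0.34  1.96 -0.01  0.89 -1.78] F [-7.9 -1.   5.1]
```

Emit:
apply_moves(moves=[[[-0.008,0,-0.003,0,-2,0,-1],[-0.008,0,-0.003,0,-2,0,-1],[-0.008,0,-0.002,0,-2,0,-1]]])

```text
time: 8.0
eef_pos: [0.5627, -0.0639, 0.02]
tcp_rot: [0.037, 0.999, 0.002, 0.005]
contact_force: [-21.2, -0.7, 14.1]
opening: 1.003
```

Run:
```python
from pin import *
rel(); todo([.5,-.06,.005])
```

```text
tcp in rest frame [-82.3   9.5  20. ] tool yaw-rest 0.0004
pos [ 0.5627 -0.0639  0.02  ] t 8.0 d tool mm [62.9 -0.9 14.3] rot deg [0.24 0.62 0.02] q [-0.3   0.31  1.97  0.01  0.84 -1.8 ] F [-21.2  -0.7  14.1]
```

Force is climbing (21 N, and 14 N upward on the tool), which looks like a jam. I'll look closely before going on.

Run:
```python
from pin import *
snap('top','t5'); snap('side','s5'); a=cv2.resize(cv2.imread('pics/t5.png')[200:335,295:490],(360,249),interpolation=cv2.INTER_CUBIC)
b=cv2.resize(cv2.imread('pics/s5.png')[225:375,270:380],(440,600),interpolation=cv2.INTER_CUBIC); o=np.zeros((600,800,3),np.uint8); o[:249,:360]=a;o[:,360:]=b
cv2.imwrite('pics/c5.png',o); rel()
s=ctrl.get_state()['eef_pos']
for dz in(0,.013,.03,.054): print(dz,((proj('side',s+[.0,-.05,dz])-[270,225])*4+[360,0]).round())
```

```text
tcp in rest frame [-82.3   9.5  20. ] tool yaw-rest 0.0001
0 [644. 444.]
0.013 [645. 422.]
0.03 [647. 394.]
0.054 [650. 351.]
```

View pics/c5.png

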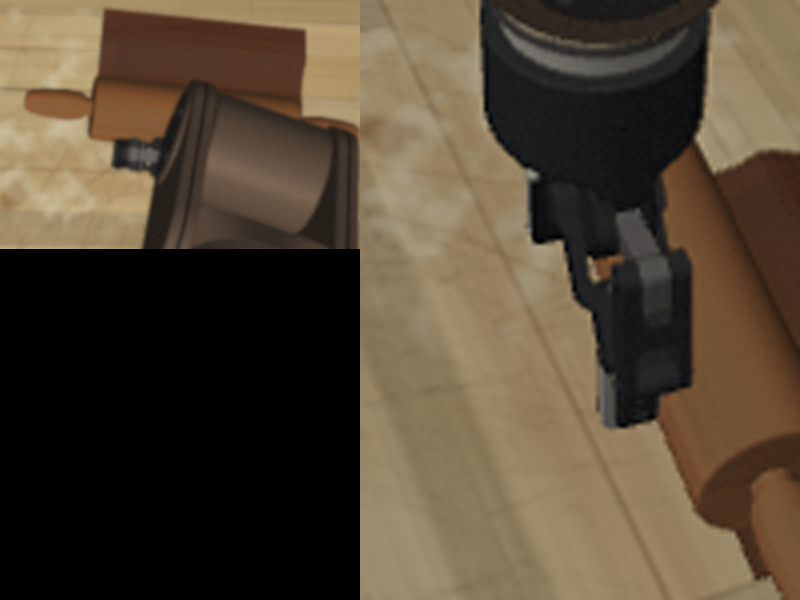

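The side crop explains it. The fingers widen about 17 mm above the tips, and that lower edge (about z = 50 mm) now presses the barrel 33° above its centre, so it wedges downward. I'll ease back, lower the tool so the wide face meets the barrel at centre height, and push level.

Emit:
apply_moves(moves=[[[0.003,0,0.004,0,0,0,-1],[0.002,0,0.006,0,0,0,-1],[0,0,0.006,0,0,0,-1],[0,0,0.004,0,0,0,-1],[0,0,0,0,0,0,-1]]])

```text
time: 8.6
eef_pos: [0.5455, -0.0623, -0.0037]
tcp_rot: [0.038, 0.999, 0.004, -0.01]
contact_force: [0.1, -0.1, 0.9]
opening: 1.002
```

Run:
```python
from pin import *
rel(); todo([.5,-.06,.0])
```

```text
tcp in rest frame [-99.5   9.7  -3.7] tool yaw-rest -0.0012
pos [ 0.5455 -0.0623 -0.0037] t 8.6 d tool mm [45.6 -1.1 -2.8] rot deg [ 0.37 -1.16 -0.07] q [-0.3   0.34  2.    0.    0.82 -1.8 ] F [ 0.1 -0.1  0.9]
```

Emit:
apply_moves(moves=[[[-0.003,0,0,0,-1.2,0,-1],[-0.004,0,0,0,0,0,-1],[-0.004,0,0,0,0,0,-1],[-0.004,0,0,0,0,0,-1],[-0.004,0,0,0,0,0,-1]]])

```text
time: 9.1
eef_pos: [0.5452, -0.0621, -0.0046]
tcp_rot: [0.036, 0.999, 0.006, -0.028]
contact_force: [-17.1, -0.1, 14.6]
opening: 1.003
```

Run:
```python
from pin import *
rel(); todo([.5,-.06,.0])
```

```text
tcp in rest frame [-99.8  10.   -4.6] tool yaw-rest 0.0019
pos [ 0.5452 -0.0621 -0.0046] t 9.1 d tool mm [45.4 -1.2 -2. ] rot deg [ 0.52 -3.27  0.13] q [-0.3   0.36  1.98 -0.    0.86 -1.79] F [-17.1  -0.1  14.6]
```

The pads grip too strongly (about 0.85). At this height they stop the barrel's back from rising, so it jams at the bevel's foot. A better way is to put the two fingertips on the barrel's upper back and draw them forward over it, so that friction drives the rolling. I'll back off first and relocate the pin.

Emit:
apply_moves(moves=[[[0.008,0,0,0,-2,0,-1],[0.008,0,0,0,-1,0,-1],[0.005,0,-0.01,0,0,0,-1],[0,0,-0.02,0,0,0,-1],[0,0,-0.02,0,0,0,-1],[0,0,0,0,0,0,-1],[0,0,0,0,0,0,-1]]])

```text
time: 9.8
eef_pos: [0.5278, -0.0617, 0.0516]
tcp_rot: [0.036, 0.999, 0.003, 0.005]
contact_force: [0.3, -0.0, 0.1]
opening: 1.0
```

Run:
```python
from pin import *
rel(); todo([.5,-.06,.0])
snap('top','t6'); snap('side','s6'); a=cv2.resize(cv2.imread('pics/t6.png')[200:330,295:490],(450,300),interpolation=cv2.INTER_CUBIC)
b=cv2.resize(cv2.imread('pics/s6.png')[210:410,220:360],(350,500),interpolation=cv2.INTER_CUBIC); o=np.zeros((500,800,3),np.uint8); o[:300,:450]=a;o[:,450:]=b
cv2.imwrite('pics/c6.png',o)
```

```text
tcp in rest frame [-117.2    9.1   51.6] tool yaw-rest 0.0025
pos [ 0.5278 -0.0617  0.0516] t 9.8 d tool mm [28.3 -0.7 51.3] rot deg [0.42 0.57 0.14] q [-0.31  0.19  2.05  0.01  0.89 -1.82] F [ 0.3 -0.   0.1]
```

View pics/c6.png

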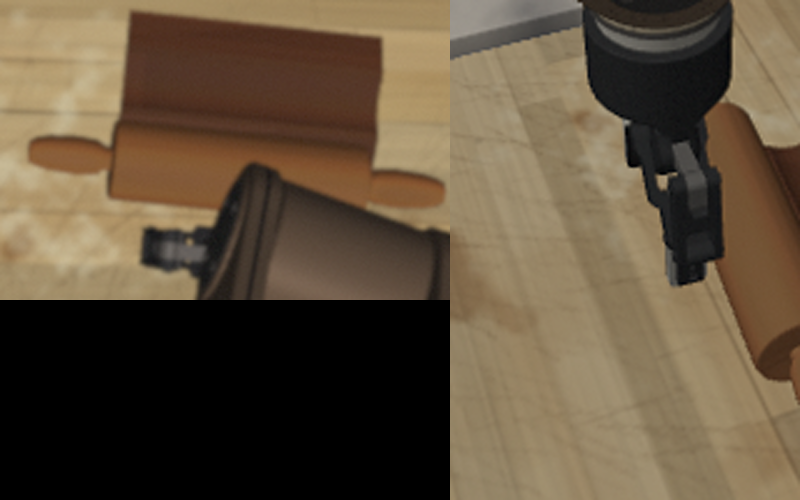

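The pin rests at the bevel's foot, about -60 mm, still parallel. I'll bring the fingertips over its upper back and down onto it.

Emit:
apply_moves(moves=[[[-0.008,0,0,0.3,0.5,0,-1],[-0.008,0,0,0,0,0,-1],[-0.008,0,0,0,0,0,-1],[-0.002,0,0,0,0,0,-1],[0,0,0.002,0,0,0,-1],[0,0,0.002,0,0,0,-1],[0,0,0,0,0,0,-1]]])

```text
time: 10.6
eef_pos: [0.5546, -0.0632, 0.043]
tcp_rot: [0.036, 0.999, 0.002, -0.003]
contact_force: [0.6, -0.3, 0.4]
opening: 1.003
```

Run:
```python
from pin import *
rel(); todo([.5,-.06,.0])
```

```text
tcp in rest frame [-90.4   9.6  43. ] tool yaw-rest 0.0025
pos [ 0.5546 -0.0632  0.043 ] t 10.6 d tool mm [54.4 -0.9 43.3] rot deg [ 0.18 -0.35  0.14] q [-0.3   0.27  1.98  0.    0.9  -1.8 ] F [ 0.6 -0.3  0.4]
```

Emit:
apply_moves(moves=[[[0,0,0.003,0,0,0,-1],[0,0,0.002,0,0,0,-1],[-0.005,0,-0.001,0,0,0,-1],[-0.005,0,-0.001,0,0,0,-1],[-0.005,0,-0.001,0,0,0,-1]]])

```text
time: 11.1
eef_pos: [0.568, -0.064, 0.0419]
tcp_rot: [0.036, 0.999, 0.002, -0.007]
contact_force: [-5.5, 1.4, 10.8]
opening: 0.995
```

Run:
```python
from pin import *
rel(); todo([.5,-.06,.0])
```

```text
tcp in rest frame [-77.    9.8  41.9] tool yaw-rest 0.0022
pos [ 0.568  -0.064   0.0419] t 11.1 d tool mm [67.5 -1.1 42.8] rot deg [ 0.21 -0.75  0.13] q [-0.29  0.3   1.94  0.    0.91 -1.79] F [-5.5  1.4 10.8]
```

It rolls now: the tips went 13 mm forward with 12 N, mostly downward. I'll keep going.

Emit:
apply_moves(moves=[[[-0.005,0,-0.0015,0,0,0,-1],[-0.005,0,-0.0015,0,0,0,-1],[-0.005,0,-0.0015,0,0,0,-1],[-0.005,0,-0.0015,0,0,0,-1]]])

```text
time: 11.5
eef_pos: [0.5902, -0.0657, 0.0502]
tcp_rot: [0.037, 0.999, 0.002, -0.007]
contact_force: [-1.5, -0.1, 0.9]
opening: 1.003
```

Run:
```python
from pin import *
rel(); todo([.5,-.06,.0])
```

```text
tcp in rest frame [-54.7   9.8  50.2] tool yaw-rest 0.0019
pos [ 0.5902 -0.0657  0.0502] t 11.5 d tool mm [89.7 -1.1 51.4] rot deg [ 0.19 -0.76  0.11] q [-0.28  0.33  1.89  0.    0.94 -1.78] F [-1.5 -0.1  0.9]
```

Emit:
apply_moves(moves=[[[-0.005,0,0,0,0,0,-1],[-0.005,0,0,0,0,0,-1],[-0.005,0,0,0,0,0,-1]]])

```text
time: 11.8
eef_pos: [0.6072, -0.067, 0.0496]
tcp_rot: [0.036, 0.999, 0.002, -0.006]
contact_force: [0.1, 0.2, -0.4]
opening: 0.999
```

Run:
```python
from pin import *
rel(); todo([.5,-.06,.0])
```

```text
tcp in rest frame [-37.6   9.7  49.6] tool yaw-rest 0.0022
pos [ 0.6072 -0.067   0.0496] t 11.8 d tool mm [106.9  -0.9  50.8] rot deg [ 0.18 -0.64  0.13] q [-0.28  0.36  1.84  0.    0.95 -1.77] F [ 0.1  0.2 -0.4]
```

```bash
cat > look.py <<'E'
import sys; from pin import *
t=sys.argv[1]; rel()
snap('top','t'+t); snap('side','s'+t); a=cv2.resize(cv2.imread(f'pics/t{t}.png')[190:320,295:490],(450,300),interpolation=cv2.INTER_CUBIC)
b=cv2.resize(cv2.imread(f'pics/s{t}.png')[220:420,280:440],(400,500),interpolation=cv2.INTER_CUBIC); o=np.zeros((500,850,3),np.uint8); o[:300,:450]=a;o[:,450:]=b
cv2.imwrite(f'pics/c{t}.png',o[:,:800] if 0 else cv2.resize(o,(800,470)))
E
python3 look.py 7
```

```text
tcp in rest frame [-37.6   9.7  49.6] tool yaw-rest 0.0022
```

View pics/c7.png

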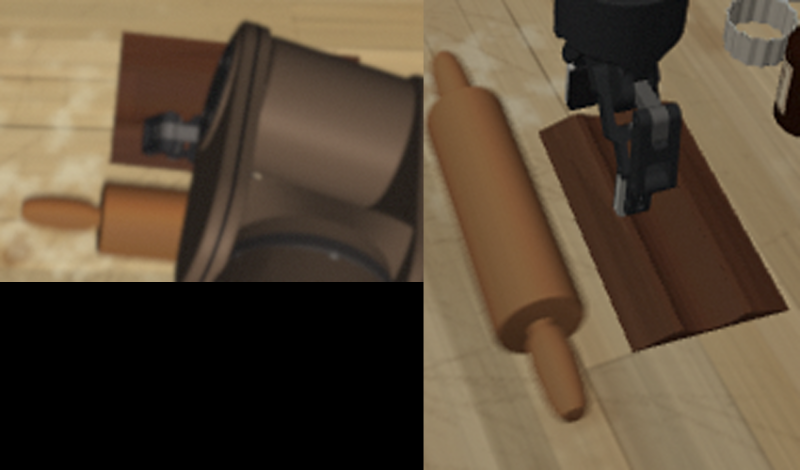

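The tips lost their press and slipped over the barrel. The pin rolled back to about -97 mm and looks parallel.

The measured force directions match pure contact normals 25-40° above the barrel's centre. So the wide upper finger parts were pressing it down, and friction was not the cause. Tilting the fingers tip-forward by about 20° should bring the contact to or below centre height. I'll lift off and go back behind the pin.

Emit:
apply_moves(moves=[[[0,0,-0.03,0,0,0,-1],[0.01,0,-0.03,0,0,0,-1],[0.03,0,0,0,0,0,-1],[0.03,0,0,0,0,0,-1],[0.03,0,0,0,0,0,-1],[0.03,0,0,0,-0.5,0,-1],[0.005,0,0,0,0,0,-1],[0,0,0,0,0,0,-1]]])

```text
time: 12.7
eef_pos: [0.4686, -0.0571, 0.1119]
tcp_rot: [0.036, 0.999, 0.002, -0.001]
contact_force: [0.1, -0.3, 1.0]
opening: 0.999
```

```bash
cat > loc.py <<'E'
from h import *
def loc(tag,z=.029):
    im=snap('top',tag); hsv=cv2.cvtColor(im,cv2.COLOR_RGB2HSV)
    m=((hsv[...,1]>125)&(hsv[...,2]>85)&(hsv[...,0]<16)).astype(np.uint8); m[:190]=0; m[375:]=0; m[:,:285]=0; m[:,500:]=0
    m=cv2.morphologyEx(m,cv2.MORPH_OPEN,np.ones((3,3)))
    n,l,st,_=cv2.connectedComponentsWithStats(m); out=[]
    for i in range(1,n):
        if st[i,4]<60: continue
        v,u=np.where(l==i); lo,hi=u.min(),u.max()
        mid=lambda a,b: v[(u>=a)&(u<=b)]
        L=mid(lo+6,lo+12);Rr=mid(hi-12,hi-6)
        print('comp',st[i].tolist(),'Lend',lo,L.mean().round(1),'Rend',hi,Rr.mean().round(1)); out.append((lo,L.mean(),hi,Rr.mean()))
    return out
E
python3 - <<'E'
from loc import *
rel(); todo([.46,-.06,.1]); loc('t8')
import glob
for f in('t1','t3','t7'):
    im=cv2.cvtColor(cv2.imread(f'pics/{f}.png'),cv2.COLOR_BGR2RGB); ctrl_r=snap; globals()['snap']=lambda n,t:im; print(f); import loc as L; L.snap=lambda n,t:im; L.loc(f);
E
```

```text
tcp in rest frame [-176.6    9.2  111.9] tool yaw-rest 0.0026
pos [ 0.4686 -0.0571  0.1119] t 12.7 d tool mm [ 8.4 -3.5 11.9] rot deg [ 0.17 -0.17  0.15] q [-0.34 -0.03  2.16  0.    1.01 -1.84] F [ 0.1 -0.3  1. ]
t1
comp [302, 304, 182, 43, 4041] Lend 302 314.4 Rend 483 331.9
t3
comp [348, 249, 23, 6, 88] Lend 348 251.4 Rend 370 252.0
comp [372, 252, 22, 5, 75] Lend 372 253.6 Rend 393 253.8
comp [307, 264, 86, 35, 1847] Lend 307 275.7 Rend 392 278.5
comp [404, 271, 83, 30, 970] Lend 404 275.2 Rend 486 293.2
t7
comp [349, 223, 9, 18, 120] Lend 349 229.9 Rend 357 233.1
comp [305, 275, 76, 35, 1675] Lend 305 287.2 Rend 380 292.9
```

Run:
```python
from h import *
im=cv2.imread('pics/t8.png'); hsv=cv2.cvtColor(im,cv2.COLOR_BGR2HSV)
m=((hsv[...,1]>115)&(hsv[...,2]>70)&(hsv[...,0]<17)).astype(np.uint8)
n,l,st,_=cv2.connectedComponentsWithStats(m)
print([s.tolist() for s in st[1:] if s[4]>60])
im2=ctrl.read_camera('top'); print(im.mean(),im2.mean(), np.abs(im2[...,::-1].astype(int)-im).mean(), np.abs(cv2.imread('pics/t1.png').astype(int)-im).mean())
for f in('s7',): pass
im=ctrl.read_camera('side'); cv2.imwrite('pics/s8.png',im[...,::-1])
hsv=cv2.cvtColor(im,cv2.COLOR_RGB2HSV); m=((hsv[...,1]>115)&(hsv[...,2]>70)&(hsv[...,0]<17)).astype(np.uint8)
n,l,st,_=cv2.connectedComponentsWithStats(m); print('side',[s.tolist() for s in st[1:] if s[4]>150])
```

```text
[[18, 62, 82, 7, 350], [9, 88, 94, 7, 339], [4, 147, 53, 7, 123], [39, 191, 68, 46, 535], [192, 203, 24, 31, 216], [347, 205, 114, 71, 6399], [106, 228, 16, 13, 61], [295, 369, 88, 40, 2269], [409, 402, 32, 13, 215]]
128.1891872829861 128.09472547743056 1.1669010416666667 4.769624565972222
side [[505, 4, 36, 26, 648], [609, 56, 31, 32, 551], [584, 76, 17, 20, 156], [303, 146, 26, 41, 393], [184, 260, 55, 172, 4863], [335, 269, 55, 93, 530], [373, 297, 46, 63, 1071], [348, 311, 29, 57, 265], [491, 401, 28, 30, 237]]
```

Run:
```python
from h import *
def g(im):
    hsv=cv2.cvtColor(im,cv2.COLOR_RGB2HSV); m=((hsv[...,1]>115)&(hsv[...,2]>70)&(hsv[...,0]<17))
    for u in(298,304,310,316,335,350,365,378,412,420,430,438,445,455,465,472):
        v=np.where(m[340:435,u])[0]+340; print(u,(v.min(),v.max(),len(v)) if len(v) else None,end=' ')
    print()
g(cv2.imread('pics/t8.png')[...,::-1].copy()); g(ctrl.read_camera('top')); print(ctrl.get_state()['time'])
```

```text
298 (np.int64(377), np.int64(388), 12) 304 (np.int64(376), np.int64(390), 15) 310 (np.int64(376), np.int64(391), 16) 316 (np.int64(377), np.int64(392), 16) 335 (np.int64(369), np.int64(405), 36) 350 (np.int64(370), np.int64(406), 36) 365 (np.int64(371), np.int64(408), 38) 378 (np.int64(373), np.int64(398), 25) 412 (np.int64(402), np.int64(411), 10) 420 (np.int64(405), np.int64(412), 8) 430 (np.int64(408), np.int64(413), 6) 438 (np.int64(411), np.int64(414), 4) 445 None 455 None 465 None 472 None 
298 (np.int64(387), np.int64(399), 13) 304 (np.int64(387), np.int64(401), 15) 310 (np.int64(387), np.int64(401), 15) 316 (np.int64(387), np.int64(402), 16) 335 (np.int64(379), np.int64(415), 36) 350 (np.int64(379), np.int64(417), 38) 365 (np.int64(379), np.int64(418), 40) 378 (np.int64(382), np.int64(398), 16) 412 (np.int64(400), np.int64(422), 23) 420 (np.int64(403), np.int64(423), 21) 430 (np.int64(407), np.int64(424), 18) 438 (np.int64(410), np.int64(424), 15) 445 (np.int64(413), np.int64(414), 2) 455 None 465 None 472 None 
12.9
```

The pin is still rolling back slowly toward the robot and slowing. Before any further time passes, I'll work out how far back the arm can reach with the tool tilted.

```bash
cat > kin.py <<'E'
import numpy as np
from scipy.optimize import least_squares
from h import ctrl
D=[(.286,1.577,.6743,.2301),(-.01,1.92,.534,.2225),(-.19,2.22,.4311,.1525),(.06,2.27,.4399,.0236),(.29,2.06,.5315,-.0009),(.36,1.84,.6109,.0496),(-.03,2.16,.4721,.1119)]
d=.1008
def f(p,j2,j3,j5,L=0):
    a,b,h,e=p; s=j2+j3
    return e+a*np.sin(j2)+b*np.sin(s), h+a*np.cos(j2)+b*np.cos(s)
def res(p):
    o=[]
    for j2,j3,r,z in D:
        x,y=f(p,j2,j3,0); o+= [x-np.sqrt(r*r-d*d),y-z]
    return o
s=least_squares(res,[.45,.45,.1,0]); P=s.x
if __name__=='__main__':
    print(P.round(3),np.abs(s.fun).max().round(4)); print(ctrl.get_state()['eef_pos'])
E
python3 kin.py
```

```text
[ 0.439  0.566 -0.027 -0.006] 0.0065
[ 0.47010731 -0.05742322  0.11199863]
```

Run:
```python
from h import *
print('mill side base',ray('side',122,288,0).round(3),'top pic 445',ray('top',284,447,0).round(3),'head z.. ',ray('top',284,465,.15).round(3))
print('scraper edge',ray('top',318,441,0).round(3),ray('top',408,434,0).round(3),'side corner',ray('side',152,310,0).round(3),'bottom plate',ray('top',437,440,0).round(3))
A=ray('top',295,394,.029); Bc=ray('top',350,398,.029); print('pin left tip',A.round(3),'mid-ish',Bc.round(3))
A0=ray('top',295,383,.029); print(A0.round(3))
R=Ro.from_euler('z',YAW).inv(); print('rel',R.apply(A-C)*1000)
```

```text
mill side base [0.268 0.116 0.   ] top pic 445 [0.295 0.113 0.   ] head z..  [0.312 0.109 0.15 ]
scraper edge [0.306 0.057 0.   ] [ 0.32  -0.092  0.   ] side corner [0.309 0.051 0.   ] bottom plate [ 0.312 -0.141  0.   ]
pin left tip [0.386 0.097 0.029] mid-ish [0.382 0.008 0.029]
[0.404 0.098 0.029]
rel [-270.06455639  157.11959438   29.        ]
```

The pin is at x≈0.375, about 0.11 m/s and slowing, with a fixed-looking plate and scraper at x≈0.31. I'll bring the tilted fingers over and behind it at once to catch it.

Emit:
apply_moves(moves=[[[0.036,0,0.006,0,4,0,-1],[0.036,0,0.008,0,4,0,-1],[0.035,0,0.01,0,4,0,-1],[0.034,0,0.013,0,4,0,-1],[0.033,0,0.015,0,4,0,-1]]])

```text
time: 13.4
eef_pos: [0.2935, -0.0468, 0.0878]
tcp_rot: [0.035, 0.984, 0.006, -0.176]
contact_force: [-0.4, -1.4, -0.3]
opening: 1.003
```

Run:
```python
from h import *
todo([.29,-.055,.075])
im=ctrl.read_camera('top'); cv2.imwrite('pics/t9.png',im[...,::-1])
hsv=cv2.cvtColor(im,cv2.COLOR_RGB2HSV); m=((hsv[...,1]>115)&(hsv[...,2]>70)&(hsv[...,0]<17))
for u in(298,304,310,335,350,365,378,412,430,445,455,465,472,478):
    v=np.where(m[340:475,u])[0]+340
    if len(v): print(u,v.min(),v.max(),len(v),'x@mid',ray('top',u,v.mean(),.029)[:2].round(3))
```

```text
pos [ 0.2935 -0.0468  0.0878] t 13.4 d tool mm [-1.7 -8.4 13. ] rot deg [ -0.03 -20.33   0.27] q [-0.4  -0.18  2.38 -0.12  1.28 -1.85] F [-0.4 -1.4 -0.3]
298 411 424 14 x@mid [0.35  0.091]
304 411 426 16 x@mid [0.348 0.082]
310 411 427 17 x@mid [0.348 0.072]
335 401 439 35 x@mid [0.344 0.032]
350 404 440 34 x@mid [0.342 0.008]
365 405 441 33 x@mid [ 0.34  -0.017]
378 407 433 23 x@mid [ 0.346 -0.038]
```

Emit:
apply_moves(moves=[[[0.002,-0.003,0.027,0,4,0,-1],[0,-0.003,0.026,0,4,0,-1]]])

```text
time: 13.65
eef_pos: [0.2695, -0.0515, 0.0394]
tcp_rot: [0.034, 0.969, 0.008, -0.246]
contact_force: [0.9, 0.2, -0.1]
opening: 1.002
```

```bash
cat > q.py <<'E'
from h import *
import sys
def q(t):
    todo([.29,-.055,.075])
    im=ctrl.read_camera('top'); cv2.imwrite(f'pics/{t}.png',im[...,::-1])
    hsv=cv2.cvtColor(im,cv2.COLOR_RGB2HSV); m=((hsv[...,1]>115)&(hsv[...,2]>70)&(hsv[...,0]<17))
    for u in(298,304,310,316,465,472,478):
        v=np.where(m[225:475,u])[0]+225
        if len(v): p=ray('top',u,v.mean(),.029); print(u,v.min(),v.max(),len(v),'x',p[:2].round(3),'rel',(Ro.from_euler('z',YAW).inv().apply(p-C)*1000).round(1)[:2])
if __name__=='__main__': q(sys.argv[1])
E
python3 q.py t10
```

```text
pos [ 0.2695 -0.0515  0.0394] t 13.65 d tool mm [ -1.2  -2.2 -41.1] rot deg [ -0.17 -28.47   0.27] q [-0.41 -0.01  2.38 -0.17  1.25 -1.82] F [ 0.9  0.2 -0.1]
298 309 429 17 x [0.363 0.092] rel [-292.8  149.8]
304 416 430 15 x [0.341 0.082] rel [-314.1  137.9]
310 416 431 16 x [0.341 0.072] rel [-313.9  128.2]
316 415 431 17 x [0.342 0.062] rel [-312.2  118.7]
```

The pin has almost stopped at x≈0.33, and the fingers stand about 20 mm behind it without touching. I'll now push forward gently.

Emit:
apply_moves(moves=[[[-0.004,-0.001,0.001,0,0,0,-1],[-0.004,0,0.001,0,0,0,-1],[-0.003,0,-0.001,0,0,0,-1],[-0.003,0,-0.001,0,0,0,-1],[-0.003,0,-0.001,0,0,0,-1],[-0.003,0,-0.001,0,0,0,-1],[-0.003,0,-0.001,0,0,0,-1],[-0.003,0,-0.001,0,0,0,-1]]])

```text
time: 14.5
eef_pos: [0.2933, -0.0545, 0.0331]
tcp_rot: [0.035, 0.966, 0.008, -0.256]
contact_force: [-6.5, 0.9, 10.8]
opening: 1.001
```

```bash
python3 q.py t11
```

```text
pos [ 0.2933 -0.0545  0.0331] t 14.5 d tool mm [ 23.6  -0.8 -34.8] rot deg [ -0.15 -29.7    0.17] q [-0.39  0.07  2.32 -0.17  1.25 -1.8 ] F [-6.5  0.9 10.8]
298 413 426 14 x [0.346 0.091] rel [-309.5  148.1]
304 413 428 16 x [0.345 0.082] rel [-310.2  138.3]
310 413 429 17 x [0.344 0.072] rel [-310.   128.6]
316 413 429 17 x [0.345 0.062] rel [-309.1  119. ]
```

Emit:
apply_moves(moves=[[[-0.003,0,-0.003,0,-1,0,-1],[-0.003,0,-0.003,0,-1,0,-1],[-0.003,0,-0.003,0,-1,0,-1],[-0.003,0,-0.003,0,-1,0,-1],[-0.004,0,-0.002,0,-1,0,-1],[-0.004,0,-0.002,0,-1,0,-1]]])

```text
time: 15.15
eef_pos: [0.3197, -0.0565, 0.0422]
tcp_rot: [0.035, 0.978, 0.006, -0.205]
contact_force: [-3.3, 1.4, 9.1]
opening: 0.999
```

```bash
python3 q.py t12
```

```text
pos [ 0.3197 -0.0565  0.0422] t 15.15 d tool mm [ 40.4  -0.6 -18.1] rot deg [ -0.18 -23.7    0.21] q [-0.39  0.03  2.31 -0.14  1.2  -1.81] F [-3.3  1.4  9.1]
298 403 416 14 x [0.362 0.092] rel [-293.9  149.7]
304 403 418 16 x [0.361 0.082] rel [-294.5  140. ]
310 403 419 17 x [0.36  0.072] rel [-294.4  130.3]
316 404 419 16 x [0.36  0.063] rel [-294.2  120.6]
```

It advances, but the fingers ride up near the top. I'll lift, step back and re-seat lower behind the barrel.

Emit:
apply_moves(moves=[[[0.004,0,-0.009,0,0,0,-1],[0.004,0,-0.01,0,0,0,-1],[0.018,0,0.006,0,0,0,-1],[0.017,0,0.007,0,0,0,-1],[-0.004,0,0.01,0,-1,0,-1],[-0.006,0,0.014,0,-1,0,-1],[-0.006,0,0.014,0,0,0,-1],[0,0,0,0,0,0,-1]]])

```text
time: 16.0
eef_pos: [0.2897, -0.0561, 0.0281]
tcp_rot: [0.035, 0.984, 0.003, -0.175]
contact_force: [0.7, 0.1, 0.2]
opening: 1.0
```

```bash
python3 q.py t13
```

```text
pos [ 0.2897 -0.0561  0.0281] t 16.0 d tool mm [ 16.    0.8 -44.1] rot deg [ -0.44 -20.19   0.2 ] q [-0.43 -0.05  2.41 -0.14  1.12 -1.84] F [0.7 0.1 0.2]
298 309 416 15 x [0.373 0.092] rel [-283.4  150.8]
304 402 417 16 x [0.362 0.082] rel [-293.   140.1]
310 403 418 16 x [0.361 0.072] rel [-293.6  130.3]
316 403 419 17 x [0.36  0.063] rel [-293.4  120.6]
465 418 424 7 x [ 0.35  -0.179] rel [-285.7 -121.2]
472 421 424 4 x [ 0.348 -0.19 ] rel [-287.  -132.7]
```

Emit:
apply_moves(moves=[[[-0.002,0,0.006,0,0,0,-1],[-0.002,0,0.006,0,0,0,-1],[-0.004,0,-0.001,0,0,0,-1],[-0.004,0,-0.001,0,0,0,-1],[-0.004,0,-0.001,0,-1,0,-1],[-0.004,0,-0.001,0,-1,0,-1],[-0.004,0,-0.001,0,-1,0,-1],[-0.004,0,-0.001,0,-1,0,-1],[-0.004,0,-0.001,0,-1,0,-1],[-0.004,0,-0.001,0,-1,0,-1]]])

```text
time: 17.05
eef_pos: [0.3124, -0.0588, 0.0192]
tcp_rot: [0.035, 0.989, 0.0, -0.145]
contact_force: [-9.3, 0.2, 12.6]
opening: 0.999
```

```bash
python3 q.py t14
```

```text
pos [ 0.3124 -0.0588  0.0192] t 17.05 d tool mm [ 37.6   1.7 -47. ] rot deg [ -0.59 -16.64   0.26] q [-0.42 -0.02  2.39 -0.12  1.04 -1.84] F [-9.3  0.2 12.6]
298 310 413 15 x [0.377 0.092] rel [-279.1  151.3]
304 400 414 15 x [0.366 0.082] rel [-289.1  140.5]
310 401 416 16 x [0.364 0.073] rel [-290.5  130.7]
316 400 416 16 x [0.364 0.063] rel [-289.4  121.1]
```

The numbers now show pad friction of about 0.75, so the fingers must rise with the barrel's back. I'll do a brisk forward-and-up stroke to let the pin coast forward into easier reach.

Emit:
apply_moves(moves=[[[-0.006,0,-0.008,0,0,0,-1],[-0.01,0,-0.013,0,0,0,-1],[-0.011,0,-0.014,0,0,0,-1],[0.001,0,-0.01,0,0,0,-1],[0,0,0,0,0,0,-1]]])

```text
time: 17.6
eef_pos: [0.3524, -0.0611, 0.0573]
tcp_rot: [0.035, 0.989, 0.0, -0.143]
contact_force: [0.3, 0.7, -0.5]
opening: 0.998
```

```bash
python3 q.py t15;python3 q.py t15
```

```text
pos [ 0.3524 -0.0611  0.0573] t 17.6 d tool mm [65.1  1.6  0.7] rot deg [ -0.59 -16.42   0.27] q [-0.39 -0.02  2.29 -0.11  1.14 -1.83] F [ 0.3  0.7 -0.5]
298 308 388 13 x [0.422 0.094] rel [-234.1  156.1]
304 377 390 14 x [0.403 0.083] rel [-252.1  144.4]
310 377 391 15 x [0.403 0.074] rel [-251.9  134.7]
316 377 392 16 x [0.402 0.064] rel [-251.8  125. ]
pos [ 0.3519 -0.061   0.0568] t 17.65 d tool mm [64.8  1.5  0.1] rot deg [ -0.58 -16.46   0.26] q [-0.39 -0.02  2.29 -0.11  1.14 -1.83] F [-0.3 -0.7  0.2]
298 308 386 13 x [0.425 0.094] rel [-231.6  156.4]
304 375 388 14 x [0.407 0.084] rel [-248.9  144.8]
310 375 389 15 x [0.406 0.074] rel [-248.8  135. ]
316 375 390 16 x [0.405 0.064] rel [-248.6  125.3]
```

Emit:
apply_moves(moves=[[[0.005,0,-0.005,0,-2,0,-1],[0,0,0,0,-2,0,-1],[0,0,0,0,-2,0,-1],[0,0,0,0,-2,0,-1],[0,0,0,0,0,0,-1],[0,0,0,0,0,0,-1]]])

```text
time: 18.3
eef_pos: [0.3439, -0.0591, 0.0595]
tcp_rot: [0.035, 0.997, -0.001, -0.073]
contact_force: [1.5, -0.4, -1.0]
opening: 0.999
```

```bash
python3 q.py t16
```

```text
pos [ 0.3439 -0.0591  0.0595] t 18.3 d tool mm [55.8  0.3 -7.5] rot deg [-0.42 -8.33  0.26] q [-0.42 -0.14  2.39 -0.07  1.03 -1.88] F [ 1.5 -0.4 -1. ]
298 308 376 14 x [0.444 0.094] rel [-212.4  158.4]
304 365 378 14 x [0.423 0.084] rel [-233.1  146.4]
310 365 379 15 x [0.422 0.074] rel [-232.9  136.7]
316 366 380 15 x [0.421 0.064] rel [-233.6  126.8]
465 380 394 15 x [ 0.404 -0.179] rel [-231.8 -116.9]
472 382 394 13 x [ 0.403 -0.19 ] rel [-232.3 -128.4]
478 384 392 9 x [ 0.403 -0.2  ] rel [-231.3 -138.2]
```

Emit:
apply_moves(moves=[[[-0.003,0,0.02,0,0,0,-1],[-0.003,0,0.02,0,0,0,-1],[-0.002,0,0.016,0,0,0,-1],[-0.005,0,0,0,-1,0,-1],[-0.005,0,0,0,-1,0,-1],[-0.004,0,-0.001,0,-1,0,-1],[-0.007,0,-0.006,0,0,0,-1],[-0.012,0,-0.011,0,0,0,-1],[-0.014,0,-0.014,0,0,0,-1],[0,0,-0.012,0,0,0,-1],[0,0,0,0,-2,0,-1]]])

```text
time: 19.45
eef_pos: [0.4051, -0.0654, 0.0491]
tcp_rot: [0.035, 0.999, -0.005, -0.021]
contact_force: [-0.4, 0.1, -0.4]
opening: 0.997
```

```bash
python3 q.py t17
```

```text
pos [ 0.4051 -0.0654  0.0491] t 19.45 d tool mm [116.5   2.1 -21.2] rot deg [-0.63 -2.33  0.31] q [-0.39 -0.04  2.31 -0.03  0.91 -1.88] F [-0.4  0.1 -0.4]
298 309 310 2 x [0.522 0.097] rel [-135.   166.6]
304 339 351 13 x [0.465 0.085] rel [-191.   150.9]
310 339 352 14 x [0.464 0.075] rel [-190.8  141.1]
316 339 354 16 x [0.463 0.066] rel [-191.4  131.2]
465 353 367 15 x [ 0.447 -0.178] rel [-188.6 -113.4]
472 354 367 14 x [ 0.447 -0.19 ] rel [-188.3 -124.9]
478 356 366 11 x [ 0.446 -0.2  ] rel [-188.1 -134.8]
```

The pin is back at about -190 mm, parallel and still coasting forward gently. The same coordinated forward-and-up stroke, planned as a rolling path, should carry it over the bevel. First I'll lower the fingers behind it, square the tool and push slowly to the foot.

Emit:
apply_moves(moves=[[[0,0,0.015,-0.6,-2,0.2,-1],[0,0,0.02,0,-2,0,-1],[0,0,0.017,0,0,0,-1],[0,0,0.003,0,-1,0,-1]]])

```text
time: 19.9
eef_pos: [0.4097, -0.067, -0.0024]
tcp_rot: [0.036, 0.999, -0.003, 0.03]
contact_force: [0.5, 1.3, -0.2]
opening: 0.999
```

```bash
python3 q.py t18; python3 -c "
from h import *
rel()"
```

```text
pos [ 0.4097 -0.067  -0.0024] t 19.9 d tool mm [115.3   2.9 -84.6] rot deg [-0.21  3.5   0.14] q [-0.42  0.04  2.37  0.03  0.68 -1.94] F [ 0.5  1.3 -0.2]
298 308 309 2 x [0.524 0.097] rel [-133.4  166.8]
304 319 331 13 x [0.497 0.086] rel [-158.9  154.2]
310 319 332 14 x [0.497 0.076] rel [-158.7  144.4]
316 319 333 15 x [0.496 0.067] rel [-158.6  134.6]
465 333 347 15 x [ 0.48  -0.178] rel [-156.4 -110.8]
472 334 347 14 x [ 0.479 -0.19 ] rel [-156.1 -122.4]
478 335 347 13 x [ 0.479 -0.2  ] rel [-155.9 -132.3]
tcp in rest frame [-235.1   -4.9   -2.4] tool yaw-rest 0.0024
```

Emit:
apply_moves(moves=[[[-0.008,0.004,0,0,0,0,-1],[-0.008,0.004,0.001,0,0,0,-1],[-0.008,0.004,0.001,0,0,0,-1],[-0.008,0,0.001,0,0,0,-1],[-0.008,0,0,0,0,0,-1],[0,0,0,0,0,0,-1],[0,0,0,0,0,0,-1]]])

```text
time: 20.65
eef_pos: [0.4581, -0.0576, 0.0011]
tcp_rot: [0.036, 0.999, -0.004, 0.034]
contact_force: [-0.6, 0.5, 0.4]
opening: 1.0
```

```bash
cat > m.py <<'E'
from h import *; import sys
import loc
o=loc.loc(sys.argv[1]); rel(); s=ctrl.get_state(); print('a',np.degrees(2*s['tcp_rot'][3]).round(2),s['eef_pos'].round(4),s['contact_force'].round(1),s['time'])
if len(o):
    l=min(o); r=max(o,key=lambda t:t[2]); f=lambda u,v:(Ro.from_euler('z',YAW).inv().apply(ray('top',u,v,.029)-C)*1000).round(1)
    print('L end',f(l[0],l[1]),'R end',f(r[2]+1,r[3]))
E
python3 m.py t19
```

```text
comp [301, 308, 182, 41, 4288] Lend 301 318.6 Rend 482 333.9
tcp in rest frame [-187.     7.8    1.1] tool yaw-rest 0.0034
a 3.93 [ 0.4582 -0.0577  0.0011] [ 0.5 -0.9 -0.3] 20.7
L end [-149.2  160.2   29. ] R end [-143.6 -139.7   29. ]
```

Emit:
apply_moves(moves=[[[-0.004,0,0.002,0,0,0,-1],[-0.004,0,0.002,0,0,0,-1],[-0.004,0,0.001,0,0,0,-1],[-0.004,0,0,0,0,0,-1],[-0.004,0,0,0,0,0,-1],[-0.004,0,0,0,0,0,-1],[-0.004,0,0,0,0,0,-1],[-0.004,0,0,0,0,0,-1],[-0.004,0,0,0,0,0,-1],[-0.003,0,0,0,0,0,-1],[-0.002,0,0,0,0,0,-1]]])

```text
time: 21.8
eef_pos: [0.5017, -0.061, -0.0018]
tcp_rot: [0.036, 0.999, -0.004, 0.034]
contact_force: [-0.6, 1.3, -0.5]
opening: 0.997
```

```bash
python3 m.py t20
```

```text
comp [304, 283, 181, 41, 3938] Lend 304 293.2 Rend 484 308.7
tcp in rest frame [-142.9    7.7   -1.7] tool yaw-rest 0.0025
a 3.87 [ 0.502  -0.0611 -0.0017] [ 0.8  0.1 -0.3] 21.85
L end [-107.5  159.7   29. ] R end [-102.2 -139.8   29. ]
```

Emit:
apply_moves(moves=[[[-0.003,0,0.001,0,0,0,-1],[-0.003,0,0.001,0,0,0,-1],[-0.003,0,0.001,0,0,0,-1],[-0.003,0,0,0,0,0,-1],[-0.003,0,0,0,0,0,-1],[-0.003,0,0,0,0,0,-1],[-0.002,0,0.001,0,0,0,-1],[-0.002,0,0.001,0,0,0,-1],[0,0,0,0,0,0,-1]]])

```text
time: 22.75
eef_pos: [0.5261, -0.0628, -0.0057]
tcp_rot: [0.036, 0.999, -0.004, 0.034]
contact_force: [0.5, 0.2, -0.1]
opening: 1.003
```

```bash
python3 m.py t21
```

```text
comp [372, 252, 28, 5, 84] Lend 372 253.6 Rend 399 254.3
comp [306, 267, 180, 40, 3827] Lend 306 278.4 Rend 485 294.2
tcp in rest frame [-119.     7.8   -5.7] tool yaw-rest 0.0024
a 3.85 [ 0.5259 -0.0628 -0.0057] [ 0.1 -0.   0.7] 22.8
L end [-83.2 158.9  29. ] R end [ -78.3 -139.6   29. ]
```

The pin is at -81 mm with the fingers touching. Next is the last 15 mm of flat, then the rolling stroke over the bevel in one go.

Emit:
apply_moves(moves=[[[-0.003,0,0,0,0,0,-1],[-0.003,0,0,0,0,0,-1],[-0.003,0,0,0,0,0,-1],[-0.004,0,0,0,0,0,-1],[-0.008,0,-0.004,0,0,0,-1],[-0.013,0,-0.011,0,0,0,-1],[-0.016,0,-0.011,0,0,0,-1],[-0.018,0,-0.008,0,0,0,-1]]])

```text
time: 23.6
eef_pos: [0.5678, -0.0648, 0.0275]
tcp_rot: [0.033, 0.999, -0.0, -0.006]
contact_force: [-40.1, -1.3, 36.3]
opening: 0.996
```

Run:
```python
from h import *
rel(); s=ctrl.get_state(); print(s['contact_force'].round(1),s['tcp_rot'].round(3))
```

```text
tcp in rest frame [-77.1   9.   27.5] tool yaw-rest 0.0084
[-40.1  -1.3  36.3] [ 0.033  0.999 -0.    -0.006]
```

Emit:
apply_moves(moves=[[[-0.01,0,-0.006,0,0,0,-1]]])

```text
time: 23.7
eef_pos: [0.5739, -0.0653, 0.0346]
tcp_rot: [0.033, 0.999, 0.0, -0.013]
contact_force: [-6.0, 0.3, 6.8]
opening: 1.0
```

Run:
```python
from h import *
rel(); s=ctrl.get_state(); print(s['contact_force'].round(1),s['tcp_rot'].round(3))
import loc; loc.loc('t22')
```

```text
tcp in rest frame [-71.    8.9  34.6] tool yaw-rest 0.0082
[-6.   0.3  6.8] [ 0.033  0.999  0.    -0.013]
comp [308, 239, 82, 33, 1630] Lend 308 250.3 Rend 389 253.8
```

The pin has climbed to about -38 mm, near the crest, and the force is down to 9 N. I'll carry on over the edge.

Emit:
apply_moves(moves=[[[-0.012,0,-0.003,0,0,0,-1],[-0.012,0,0,0,0,0,-1]]])

```text
time: 23.95
eef_pos: [0.598, -0.0672, 0.0474]
tcp_rot: [0.034, 0.999, 0.001, -0.019]
contact_force: [-8.9, 3.9, 26.8]
opening: 0.997
```

Run:
```python
from h import *
rel(); s=ctrl.get_state(); print(s['contact_force'].round(1),s['tcp_rot'].round(3))
import loc; loc.loc('t23')
```

```text
tcp in rest frame [-46.8   8.9  47.4] tool yaw-rest 0.0069
[-8.9  3.9 26.8] [ 0.034  0.999  0.001 -0.019]
comp [309, 230, 80, 35, 1438] Lend 309 241.4 Rend 388 241.1
```

Emit:
apply_moves(moves=[[[-0.009,0,0,0,0,0,-1]]])

```text
time: 24.1
eef_pos: [0.6133, -0.0684, 0.0517]
tcp_rot: [0.034, 0.999, -0.0, -0.012]
contact_force: [-0.8, 0.1, -0.3]
opening: 0.995
```

Run:
```python
from h import *
rel(); s=ctrl.get_state(); print(s['contact_force'].round(1),s['tcp_rot'].round(3))
import loc; loc.loc('t24')
```

```text
tcp in rest frame [-31.4   8.8  51.7] tool yaw-rest 0.0063
[-0.8  0.1 -0.3] [ 0.034  0.999 -0.    -0.012]
comp [310, 224, 79, 36, 1342] Lend 310 235.6 Rend 388 232.8
```

The pin is at about -13 mm and falling into the trough, with no contact force. I'll lift clear and let it settle.

Emit:
apply_moves(moves=[[[0.004,0,-0.015,0,0,0,-1],[0.005,0,-0.03,0,0,0,-1],[0.02,0,-0.03,0,0,0,-1],[0.04,0,-0.02,0,0,0,-1],[0.04,0,0,0,0,0,-1],[0.04,0,0,0,0,0,-1],[0.04,0,0,0,0,0,-1],[0,0,0,0,0,0,-1],[0,0,0,0,0,0,-1],[0,0,0,0,0,0,-1]]])

```text
time: 25.15
eef_pos: [0.4208, -0.0549, 0.1575]
tcp_rot: [0.035, 0.999, -0.001, -0.009]
contact_force: [0.3, -0.2, 0.3]
opening: 1.002
```

Run:
```python
from h import *
import loc; loc.loc('t25'); rel()
f=lambda p:proj('top',Ro.from_euler('z',YAW).apply(np.array(p)/1000)+C)
print('expected seated tips, y off 10 / 0',f((0,160,32)),f((0,-140,32)),f((0,150,32)),f((0,-150,32)))
```

```text
comp [310, 219, 180, 42, 4447] Lend 310 229.3 Rend 489 245.6
tcp in rest frame [-223.9    7.7  157.7] tool yaw-rest 0.0059
expected seated tips, y off 10 / 0 [310.64546743 228.0625922 ] [490.39785367 247.14265037] [316.67239485 228.7023285 ] [496.35221943 247.77468451]
```

The pin is seated: the handle tips match the seated projection within 1 px, but it sits about 10 mm toward +y. I'll use the last allowed view to check the scene, then nudge the left handle end gently along the trough to centre it.

```bash
python3 look.py 30
python3 - <<'E'
from h import *
p=Ro.from_euler('z',YAW).apply([0,.21,.10])+C; print(p); todo(p)
E
```

```text
tcp in rest frame [-223.9    7.7  157.7] tool yaw-rest 0.0059
[0.65973524 0.12990965 0.1       ]
pos [ 0.4216 -0.0551  0.1575] t 25.3 d tool mm [-225.8  201.2   53. ] rot deg [-0.2  -0.98  0.35] q [-0.36 -0.2   2.22 -0.01  1.14 -1.86] F [-0.1 -1.1  0.5]
```

View pics/c30.png

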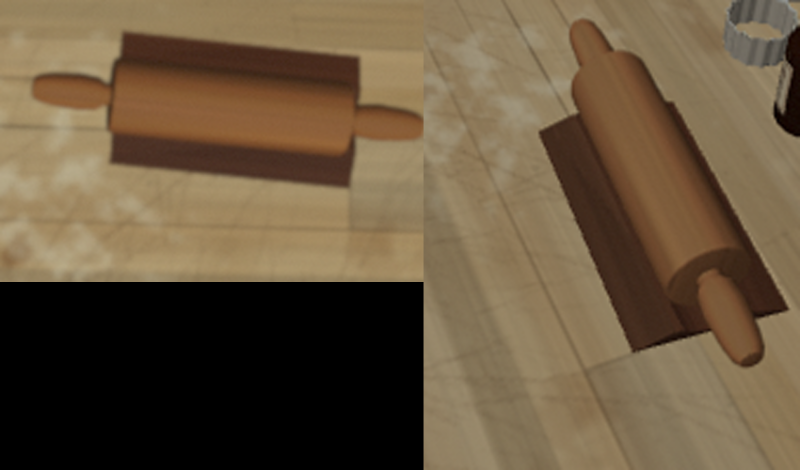

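The pin lies in the trough, parallel to the board. Its left barrel end is flush with or just past the board, and about 10 mm of board shows at the right. I'll shut the fingers and nudge the left handle tip toward -y.

Emit:
apply_moves(moves=[[[-0.025,0.025,0,0,0,0,1],[-0.025,0.025,0,0,0,0,1],[-0.025,0.025,0,0,0,0,1],[-0.025,0.025,0,0,-1,0,1],[-0.025,0.025,0,0,0,0,1],[-0.025,0.025,0,0,0,0,1],[-0.025,0.025,0,0,0,0,1],[-0.025,0.025,0,0,0,0,1],[-0.02,0,0,0,0,0,1],[0,0,0,0,0,0,1]]])

```text
time: 26.3
eef_pos: [0.6726, 0.138, 0.1493]
tcp_rot: [0.034, 0.999, -0.002, -0.001]
contact_force: [-0.2, -0.6, -0.0]
opening: 0.001
```

Run:
```python
from h import *
p=Ro.from_euler('z',YAW).apply([0,.21,.025])+C; todo(p); rel(); print(ctrl.get_state()['opening'])
```

```text
pos [0.6726 0.138  0.1493] t 26.3 d tool mm [ 12.1  -8.4 124.3] rot deg [-0.27 -0.09  0.35] q [ 0.06  0.38  1.61 -0.    1.15 -1.44] F [-0.2 -0.6 -0. ]
tcp in rest frame [ 12.2 219.  149.3] tool yaw-rest 0.0061
0.0012580785056233695
```

Emit:
apply_moves(moves=[[[0.006,0,0.02,0,0,0,1],[0.006,0,0.03,0,0,0,1],[0,0,0.03,0,0,0,1],[0,0,0.025,0,0,0,1],[0,0,0.01,0,0,0,1],[0,-0.008,0,0,0,0,1],[0,-0.008,0,0,0,0,1],[0,-0.006,0,0,0,0,1],[0,-0.004,0,0,0,0,1],[0,-0.003,0,0,0,0,1],[0,0,0,0,0,0,1]]])

```text
time: 27.4
eef_pos: [0.6613, 0.1061, 0.0347]
tcp_rot: [0.035, 0.999, -0.002, 0.002]
contact_force: [-0.3, -0.9, -0.3]
opening: 0.002
```

Run:
```python
from h import *
p=Ro.from_euler('z',YAW).apply([0,.175,.022])+C; todo(p); rel(); import loc; loc.loc('t31')
```

```text
pos [0.6613 0.1061 0.0347] t 27.4 d tool mm [  3.4 -11.3  12.8] rot deg [-0.23  0.2   0.26] q [ 0.01  0.49  1.7  -0.01  0.95 -1.49] F [-0.3 -0.9 -0.3]
tcp in rest frame [  3.3 186.4  34.7] tool yaw-rest 0.0045
comp [352, 205, 22, 7, 95] Lend 352 208.1 Rend 373 208.4
comp [343, 218, 147, 48, 4553] Lend 343 239.0 Rend 489 245.8
comp [384, 263, 46, 9, 214] Lend 384 265.9 Rend 429 268.2
comp [431, 267, 24, 8, 134] Lend 431 270.2 Rend 454 270.7
```

Emit:
apply_moves(moves=[[[0.003,0,0.008,0,0,0,1],[0,-0.002,0.003,0,0,0,1],[0,-0.003,0,0,0,0,1],[0,-0.003,0,0,0,0,1],[0,-0.003,0,0,0,0,1],[0,-0.003,0,0,0,0,1],[0,0,0,0,0,0,1]]])

```text
time: 28.15
eef_pos: [0.6569, 0.0929, 0.0228]
tcp_rot: [0.035, 0.999, -0.001, 0.002]
contact_force: [0.2, -0.3, 0.1]
opening: -0.004
```

Run:
```python
from h import *
rel(); print(ctrl.get_state()['contact_force'].round(1)); import loc; loc.loc('t32')
```

```text
tcp in rest frame [-1.000e-01  1.729e+02  2.280e+01] tool yaw-rest 0.0052
[ 0.2 -0.3  0.1]
comp [353, 218, 138, 45, 4182] Lend 353 238.8 Rend 490 246.3
comp [414, 266, 41, 9, 215] Lend 414 268.8 Rend 454 270.7
```

Emit:
apply_moves(moves=[[[0,-0.003,0,0,0,0,1],[0,-0.003,0,0,0,0,1],[0,-0.003,0,0,0,0,1]]])

```text
time: 28.5
eef_pos: [0.6562, 0.0853, 0.0228]
tcp_rot: [0.035, 0.999, 0.0, 0.002]
contact_force: [0.2, 3.7, -0.0]
opening: -0.002
```

Run:
```python
from h import *
rel(); print(ctrl.get_state()['contact_force'].round(1)); import loc; loc.loc('t33')
```

```text
tcp in rest frame [ -0.2 165.3  22.8] tool yaw-rest 0.0054
[ 0.2  3.7 -0. ]
comp [360, 219, 135, 44, 4003] Lend 360 238.9 Rend 494 246.7
comp [412, 266, 43, 9, 206] Lend 412 268.7 Rend 454 271.0
```

Emit:
apply_moves(moves=[[[0,-0.003,0,0,0,0,1],[0,0.004,0,0,0,0,1],[0,0.015,0,0,0,0,1],[0,0.02,0,0,0,0,1],[0,0.01,-0.03,0,0,0,1],[0,0,-0.05,0,0,0,1],[0,0,-0.05,0,0,0,1],[0,0.03,0,0,0,0,1],[0,0.04,0,0,0,0,1],[0,0.04,0,0,0,0,1],[0,0,0,0,0,0,1],[0,0,0,0,0,0,1]]])

```text
time: 29.75
eef_pos: [0.6675, 0.2496, 0.1591]
tcp_rot: [0.034, 0.999, -0.004, 0.003]
contact_force: [0.2, -0.6, -0.1]
opening: 0.001
```

Run:
```python
from h import *
import loc; a=loc.loc('t34'); rel(); print(ctrl.get_state()['contact_force'].round(1))
for i in range(8): ctrl.read_camera('side')
loc.loc('t35')
# bystanders: change vs first pictures outside pin/arm
A=cv2.imread('pics/top0.png').astype(int); B=cv2.imread('pics/t35.png').astype(int); d=(np.abs(A-B).max(2)>40).astype(np.uint8)
n,l,st,_=cv2.connectedComponentsWithStats(d); print([s.tolist() for s in st[1:] if s[4]>25])
snap('side','s35');A=cv2.imread('pics/side0.png').astype(int); B=cv2.imread('pics/s35.png').astype(int); d=(np.abs(A-B).max(2)>40).astype(np.uint8)
n,l,st,_=cv2.connectedComponentsWithStats(d); print([s.tolist() for s in st[1:] if s[4]>25])
```

```text
comp [352, 205, 43, 11, 287] Lend 352 210.1 Rend 394 210.7
comp [447, 216, 13, 10, 74] Lend 447 221.2 Rend 459 220.9
comp [318, 219, 180, 56, 5671] Lend 318 230.3 Rend 497 246.8
tcp in rest frame [ -1.5 329.9 158.9] tool yaw-rest 0.0065
[-0.  -0.1  0.2]
comp [352, 206, 40, 9, 276] Lend 352 210.1 Rend 391 210.5
comp [449, 217, 11, 9, 80] Lend 449 221.2 Rend 459 220.6
comp [318, 218, 180, 57, 5722] Lend 318 230.3 Rend 497 246.8
[[68, 116, 168, 364, 47276], [189, 195, 11, 33, 244], [177, 197, 13, 29, 218], [348, 221, 112, 40, 3104], [319, 223, 30, 16, 359], [461, 228, 36, 18, 172], [300, 308, 184, 49, 5387]]
[[48, 0, 53, 43, 1048], [296, 0, 59, 20, 700], [297, 15, 45, 109, 2684], [344, 233, 67, 116, 2954], [257, 247, 58, 163, 2463], [251, 272, 15, 58, 274], [264, 316, 7, 10, 33], [266, 327, 10, 6, 36], [400, 343, 28, 42, 400]]
```

The pin is seated and still (no change over 0.5 s), about 3 mm off centre. The gripper now hovers above the spice jar, so I'll raise it, move back and check the bystanders again.

Emit:
apply_moves(moves=[[[0,0,-0.04,0,0,0,1],[0,0,-0.04,0,0,0,1],[0.04,0,0,0,0,0,1],[0.04,0,0,0,0,0,1],[0.04,0,0,0,0,0,1],[0.04,0.02,0,0,0,0,1],[0.03,0.04,0,0,0,0,1],[0,0.04,0,0,0,0,1],[0,0.04,0,0,0,0,1],[0,0,0,0,0,0,1]]])

```text
time: 31.3
eef_pos: [0.4825, 0.403, 0.2411]
tcp_rot: [0.039, 0.999, -0.002, 0.004]
contact_force: [0.0, 0.4, -0.2]
opening: 0.002
```

Run:
```python
from h import *
import loc; loc.loc('t36'); s=ctrl.get_state(); print(s['eef_pos'].round(3),s['time'])
snap('side','s36')
for a,b in(('top0','t36'),('side0','s36')):
    A=cv2.imread(f'pics/{a}.png').astype(int); B=cv2.imread(f'pics/{b}.png').astype(int); d=(np.abs(A-B).max(2)>40).astype(np.uint8)
    n,l,st,_=cv2.connectedComponentsWithStats(d); print([s.tolist() for s in st[1:] if s[4]>25])
A=cv2.imread('pics/top0.png').astype(int);B=cv2.imread('pics/t36.png').astype(int)
for n,(x0,y0,x1,y1) in dict(jar=(170,190,225,240),vanilla=(365,128,405,175),butter=(183,153,263,185),ring=(315,130,352,170)).items(): print(n,np.abs(A-B)[y0:y1,x0:x1].mean().round(2))
```

```text
comp [318, 220, 180, 42, 4366] Lend 318 230.3 Rend 497 246.8
[0.483 0.401 0.241] 31.35
[[318, 223, 32, 17, 456], [354, 224, 105, 36, 2521], [459, 227, 39, 33, 575], [349, 230, 5, 8, 29], [301, 309, 182, 47, 4112], [0, 318, 69, 162, 4638]]
[[48, 0, 53, 42, 1039], [180, 0, 22, 63, 689], [175, 6, 13, 7, 34], [344, 233, 67, 116, 2952], [257, 247, 58, 163, 2390], [251, 272, 15, 58, 267], [267, 328, 9, 5, 28], [400, 343, 28, 42, 411]]
jar 3.2
vanilla 2.91
butter 3.46
ring 3.32
```

Only the pin's old and new places and the arm differ from the first pictures. The bystanders are unchanged and the pin is still.

```bash
python3 -c "
from plant import ctrl
print(ctrl.sign_off())"
```

```text
the job is handed in; nothing more can be done
None
```

The rolling pin is seated in the trough of its rest, lying still and about 3 mm off centre along the board. I handed the job in at about 31 s of the 72 s.

**How it got there:**
- **Slips and jams:** It took several tries. My first pushes jammed at the foot of the bevel. Then the fingertips slipped over the barrel, and the pin rolled back to within about 0.33 m of the robot. It stopped short of the scraper and the plate there.
- **Over the bevel:** I caught it from behind and rolled it forward again. A forward-and-up stroke of the fingertips then took it over the bevel, and it dropped into the trough.
- **Centring:** Once seated it was 10 mm off along the board, so I slid it about 13 mm along the trough with a light push (about 4 N) on one handle end. That last bit was a slide, not a roll.

**Last checks:**
- **Seating:** Both handle ends were within about 1–2 pixels of where a seated pin should appear.
- **Stillness:** Its position did not change between pictures 0.5 s and about 1.5 s apart.
- **Bystanders:** Compared with the first pictures, the only differences are the pin's old and new places and the arm. The jar, bottle, butter and ring have not moved.
- **Forces:** The wrist force was highest during the bevel stroke, about 54 N for a moment, through the fingers on the pin. That is under the 120 N wrist limit. It is above the 40 N limit for the arm and gripper body. I believe only the fingers touched the pin, but I could not confirm that.

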